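# Load a capacitor into the test fixture and close its cover

### The job

Take the yellow capacitor out of the sloping pocket tray under the strip lamp and set it upright in the white nest of the green test fixture, right down on the nest's floor. Then lift the metal cover by its orange handle and lower it over both of the fixture's locating pins, without forcing it, until it lies flush on both grey shoulders, and let go. Leave the blue and red capacitors in their pockets and the paste tin and wire spool where they stand.

Things in the scene. Friction and masses are not known exactly. Their poses are not given: they have to be found in the camera images.
- tray: Fixed black pocket tray, origin on the table under its middle, z vertical; 150 mm wide (y), 104 mm along a 35 degree slope rising to its +x, so its face looks to -x and up (normal -sin35, 0, cos35). Pockets 15 mm wide (y), 27 mm along the slope, 6 mm deep. Capacitors in the upper row: pocket floors at x 11.3, z 47.2 mm, y -46, 0, +46 mm. Lower row empty.
- lamp_edge (a point): Middle of the lower near edge of the metal strip lamp fixed level over the tray's upper row, axes as the tray's. The bar runs from here 26 mm to +x, 98 mm either side in y and 18 mm up; its two posts stand at x 88, y +-89 mm. It hangs over the capacitors: an upright gripper cannot reach them, one tilted square to the slope can.
- yellow_cap: Yellow box capacitor to load, loose, 24 mm (x) by 12 mm (y) by 18 mm (z), 14 g, black band round one end. Origin: centre of its underside; z out through its top. In its pocket it leans with the tray, x up the slope, and stands 12 mm out of the pocket: grip it across its 12 mm width.
- blue_cap: A blue capacitor of the same size in another pocket of the upper row: leave it there. Origin: centre of its underside.
- red_cap: A red capacitor of the same size in another pocket of the upper row: leave it there. Origin: centre of its underside.
- fixture: Fixed green test fixture, base 90 mm (x) by 164 mm (y) by 10 mm thick; origin at the centre of its underside on the table, z up. White nest in its middle, a grey shoulder at either end (y = +-56 mm).
- nest (a point): Centre of the nest's floor, 10 mm above the table, axes as the fixture's. The nest's opening is 15 mm (x) by 27 mm (y), its rim 5 mm high, 32 by 46 mm outside. The capacitor stands in it with its 24 mm length along the fixture's y, either way round.
- shoulders (a point): Middle between the shoulder tops, 31 mm above the table, axes as the fixture's. Flat tops 64 mm (x) by 36 mm (y), centred at y +-56 mm, each with a steel pin 8 mm across, 13 mm high, tip slightly tapered. The pins stand at y +-56 mm but shift together along x: anywhere from x -7 to +7 mm. That offset is not reported: feel or look for it, do not push the pins.
- cover: Loose aluminium plate, 60 mm (x) by 146 mm (y) by 6 mm, about 200 g, flat on the table. Origin: centre of its underside, z up. Two 10 mm holes right through, at x 0, y +-56 mm. Orange handle on its middle, 14 mm (x) by 50 mm (y), from z 6 to 36 mm: grip across the 14 mm. On the fixture its length lies along the fixture's y, either way round.
- paste_tin: Green solder paste tin, 62 mm across, 23 mm high, origin at the centre of its underside: leave it alone.
- spool: Yellow wire spool with black flanges, 60 mm across, 38 mm high, origin at the centre of its underside: leave it alone.

How it is judged:
On the way, in this order (a step that is already met when the one before it is completed fails the run):
1. the yellow capacitor stands in the nest, down on its floor and let go (z of yellow_cap in the frame of fixture between 0.008 and 0.0118 m and x of yellow_cap in the frame of fixture between -0.003 and 0.003 m and y of yellow_cap in the frame of fixture between -0.003 and 0.003 m and angle between yellow_cap's own z axis and vertical below 0.12 rad and contact force between the fingers and yellow_cap below 0.05 N), for 0.2 s.
2. the cover lies flush on both shoulders, over the pins (z of cover in the frame of fixture between 0.0285 and 0.0325 m and x of cover in the frame of fixture between -0.01 and 0.01 m and y of cover in the frame of fixture between -0.004 and 0.004 m and angle between cover's own z axis and vertical below 0.03 rad and angle between the y axis of cover and the y axis of fixture, either way round below 0.08 rad), for 0.2 s.
At the end, for the whole second after the job is handed in: Yellow capacitor released in the nest: upright (7 deg), 3 mm from centre, 2 mm from floor. Cover released, at rest, flush on both shoulders (2 mm, 1.7 deg level, 4.5 deg yaw; 10 mm in x, 4 mm in y). Blue and red capacitors within 8 mm, tin and spool within 15 mm of their starts (all of step 1 and all of step 2 and linear speed of each of cover, yellow_cap below 0.02 m/s and contact force between the fingers and cover below 0.05 N and distance of each of blue_cap, red_cap from where it was at the start of the episode below 0.008 m and distance of each of paste_tin, spool from where it was at the start of the episode below 0.015 m); the robot touches nothing.
It fails at once if the cover is slammed or forced onto the fixture with over 90 N (contact force between cover and fixture above 90 N).
It fails at once if the blue or the red capacitor is moved more than 12 mm (distance of any of blue_cap, red_cap from where it was at the start of the episode above 0.012 m).
It fails at once if the paste tin or the wire spool is moved more than 15 mm (distance of any of paste_tin, spool from where it was at the start of the episode above 0.015 m).
It also fails if it takes over 72 s, if anything falls off the work surface, if the arm or the gripper's body presses on something with over 40 N, if the wrist force passes 120 N, or if a joint passes its speed limit or range.

### The arm

A 7-joint arm with a two-finger parallel gripper is mounted at the origin on the work surface. World frame = base frame: x ahead of the robot, y to its left, z up, the work surface at z = 0. Lengths are in m, angles in rad, forces in N, time in s.
With the tool pointing down it reaches from about 0.4 to 0.85 m from the base axis. Payload 10.4 kg.
Tool frame: the origin (TCP) lies between the finger pads; the fingertips stand 19 mm ahead of it and the grasp point (between the pads) is the TCP; z points along the fingers, y is the direction in which the jaws open and shut (so a half turn about z gives the same grasp; the last joint's range is limited). The gripper opens to 85 mm and grips with 20 to 120 N. Pads are 22 mm wide; open, the fingers measure 114 mm over their backs; the gripper's body (76 mm by 85 mm) begins 54 mm behind the grasp point. The pads swing forward as they close: fully open they stand 13 mm farther back than shut.
Start: joints at [1.263, 0.332, -0.065, 1.46, 0.022, 1.35, -0.088], TCP at [0.176, -0.6, 0.25] pointing down, gripper open.
Joint ranges: [-2.6, 2.6], [-0.5, 2.12], [-1.47, 1.34], [0.16, 2.42], [-1.27, 4.41], [0.06, 2.06], [-2.6, 2.6]. Speed limits (rad/s): [2.22, 2.22, 2.79, 2.79, 3.14, 3.14, 3.14].

### API

Orientations are given as a unit quaternion [x, y, z, w].
In Python, from workcell import manip gives the robot as it stands.
- The arm moves only by the shell command python3 -m jog 'ROWS' [FORCE]. ROWS is JSON, a list of rows, each an object with "offset": the shift along the tool's x, y, z as a fraction of full scale, a list of three; "rotation": the turn, a rotation vector about the tool's x, y, z as a fraction of full scale, a list of three; "fingers": the opening, from -1 (shut) to 1 (fully open), so that 0 is half open. A call has 1 to 8 rows; each row shifts and turns the commanded pose from where the row before left it, along the tool's axes as they then stand; what a row does not reach is not made up. Full scale, the value 1, is 0.15 m for a shift and 2 rad for a turn. A row lasts 1/8 s, in which the tool goes at most 62.5 mm and 10.7 degrees, less where a joint would pass 70% of its speed; a pose out of reach is approached as far as the arm can. A call with a number of a shift or a turn outside -1 to 1 is refused whole. A call with a gripper value outside its range is refused whole. The fingers move at their own pace and stop on an object; FORCE is the grip in N (left out, the last holds). Time passes only in rows, so rows that do not move let the fingers close. It gives the time, the measured TCP pose, the force and the opening at its end, in the units of the state.
- manip.get_obs(): the state, without advancing time (a new reading comes with each control period).
- manip.camera(name): name is "scene" or "top" or "wrist"; returns the picture (400x640x3 uint8, red, green, blue); there is no depth.
- manip.camera_info(name): a dict with "mtx" (3x3 intrinsics, pixels), "xyz" and "rotation" of the camera in the world. Camera axes: x right, y down, z forward; pixel columns grow to the right and rows downward; lengths in m; the calibration is good to about 2 mm. A picture is of the moment at which its call begins: read the wrist's pose just before it. camera_info takes no time and is no camera call; for the wrist camera it gives the pose at the moment of the call.
- manip.hand_in(): hands the job in, once; it reports no verdict.
Trained networks look in the newest picture that a camera, given by its name, has taken for a name from the list of things; names that differ only in an ending like _2 or _b are one class to them, and where a whole thing is asked for, a point or a joint stands for the part that bears it (a point fixed in the world has none). Each returns a list of dicts, best first, with "conf" (0 to 1); they miss things now and then, are a little off and sometimes report something else, mostly with a low value. They report only what shows in the picture. A call takes as long as a camera call.
- manip.recognise(camera, query): "bbox" ([left, top, right, bottom] in pixels, round what is visible of it).
The state is a dict: "clock": time; "joint_pos": joint angles; "joint_velocities": joint speeds; "tau": joint torques, N m; "position": TCP position; "ee_rot": TCP orientation; "ft_force": force on the tool from outside, world axes, zero at the start; "torque": the same for the moment, N m; "grip_width": opening from 0.0 (shut) to 1.0 (fully open).
Only numpy, scipy, OpenCV 4.12 (cv2) and the standard library are available. Lean on these libraries where they do the work, as an engineer would, in place of code of your own. Each camera call takes 0.05 s, during which the arm holds its last target. There are 200 camera calls.

## Working session

There is one attempt and no reset: what is moved stays moved. The work goes in short steps, Python scripts to look and compute and a shell command to move; the robot and the scene stay as the last step left them, time stands still between calls to the robot, and variables do not carry over. Pictures are saved under pics/ and viewed, about 8 in all and at most 12, crops included, and the job is handed in when it is done.

```bash
mkdir -p pics; cat > h.py <<'E'
import numpy as np, cv2
from workcell import manip
from scipy.spatial.transform import Rotation as R
def cam(n):
    i=manip.camera_info(n); r=np.array(i["rotation"],float)
    r = r if r.shape==(3,3) else R.from_quat(r).as_matrix()
    return np.array(i["mtx"]),np.array(i["xyz"]),r
def pix(c,p):
    K,t,r=c; q=(np.atleast_2d(p)-t)@r; q=q@K.T; return q[:,:2]/q[:,2:]
def ray(c,uv,z):
    K,t,r=c; d=r@np.linalg.solve(K,[uv[0],uv[1],1]); return t+d*(z-t[2])/d[2]
def shot(n,f): 
    im=manip.camera(n); cv2.imwrite("pics/"+f,im[:,:,::-1]); return im
E
python3 - <<'E'
from h import *
np.set_printoptions(precision=4,suppress=True)
print(manip.get_obs())
for n in ["top","scene"]:
    shot(n,n+"1.png"); c=cam(n); print(n,*c)
    for q in ["tray","lamp_edge","yellow_cap","blue_cap","red_cap","fixture","nest","cover","paste_tin","spool"]:
        for d in manip.recognise(n,q)[:2]: 
            b=d["bbox"]; print(q,round(d["conf"],2),np.round(b,1), ray(c,[(b[0]+b[2])/2,(b[1]+b[3])/2],0.0))
E
```

```text
{'clock': 0.0, 'joint_pos': array([ 1.2634,  0.3329, -0.0647,  1.461 ,  0.0216,  1.3499, -0.0885]), 'joint_velocities': array([-0.0002, -0.0006, -0.0011, -0.0005, -0.0009, -0.0005,  0.001 ]), 'tau': array([  0.0001, -62.545 ,   0.0489, -39.1617,   0.0161,   0.0097,
        -0.    ]), 'position': array([ 0.1755, -0.5995,  0.2495]), 'ee_rot': array([ 0.9899,  0.1419, -0.0002, -0.0007]), 'ft_force': array([-0.686 , -0.319 , -0.4011]), 'torque': array([0.028 , 0.0498, 0.0096]), 'grip_width': 0.9956559641917659}
top [[369.4211   0.     319.9556]
 [  0.     369.4211 202.3443]
 [  0.       0.       1.    ]] [ 0.4426 -0.0218  0.8684] [[-0.0372 -0.9762  0.2137]
 [-0.9993  0.037  -0.0049]
 [-0.0032 -0.2137 -0.9769]]
tray 0.78 [404.6 179.4 527.6 261.7] [ 0.5751 -0.3717  0.    ]
lamp_edge 0.57 [401.9 183.9 532.5 261. ] [ 0.5704 -0.3738  0.    ]
yellow_cap 0.5 [472.2 232.8 480.4 242.8] [ 0.5332 -0.3907  0.    ]
red_cap 0.63 [450.8 224.8 459.3 243.5] [ 0.5437 -0.3417  0.    ]
fixture 0.74 [249.  245.  328.3 302.9] [0.4661 0.0524 0.    ]
nest 0.71 [253.3 240.7 328.2 297.5] [0.477  0.0473 0.    ]
ne
[... 508 characters left out ...]
]
lamp_edge 0.86 [247.8  82.9 320.9 184.9] [ 0.5235 -0.4188 -0.    ]
lamp_edge 0.59 [281.8 235.1 306.5 264.1] [ 0.7181 -0.0317  0.    ]
blue_cap 0.51 [406.1 310.6 480.6 362.3] [0.5682 0.3318 0.    ]
blue_cap 0.28 [358.4 198.1 430.7 254.4] [0.4685 0.0514 0.    ]
red_cap 0.45 [289.2 137.9 297.6 143.2] [ 0.5159 -0.376  -0.    ]
red_cap 0.35 [250.7  80.3 321.6 185.3] [ 0.5163 -0.4201  0.    ]
fixture 0.89 [358.7 194.6 430.5 253.9] [0.4643 0.0465 0.    ]
cover 0.94 [405.2 309.9 479.2 362.2] [0.5696 0.3298 0.    ]
paste_tin 0.79 [322.8 281.6 351.  307.5] [0.6996 0.1268 0.    ]
spool 0.69 [289.3 140.2 297.7 144.9] [ 0.5203 -0.368   0.    ]
spool 0.62 [356.8 198.8 427.3 256.5] [0.4766 0.0513 0.    ]
```

```bash
python3 - <<'E'
import cv2
a=cv2.imread("pics/top1.png")[145:310,140:540]; a=cv2.resize(a,(800,330),interpolation=cv2.INTER_CUBIC)
b=cv2.imread("pics/top1.png")[170:270,395:540]; b=cv2.resize(b,(391,270),interpolation=cv2.INTER_CUBIC)
c=cv2.imread("pics/top1.png")[235:310,240:340]; c=cv2.resize(c,(360,270),interpolation=cv2.INTER_CUBIC)
import numpy as np
o=np.zeros((600,800,3),np.uint8); o[:330]=a; o[330:,:391]=b; o[330:,400:760]=c
cv2.imwrite("pics/a.png",o)
E
```

```text
(no output)
```

View pics/a.png

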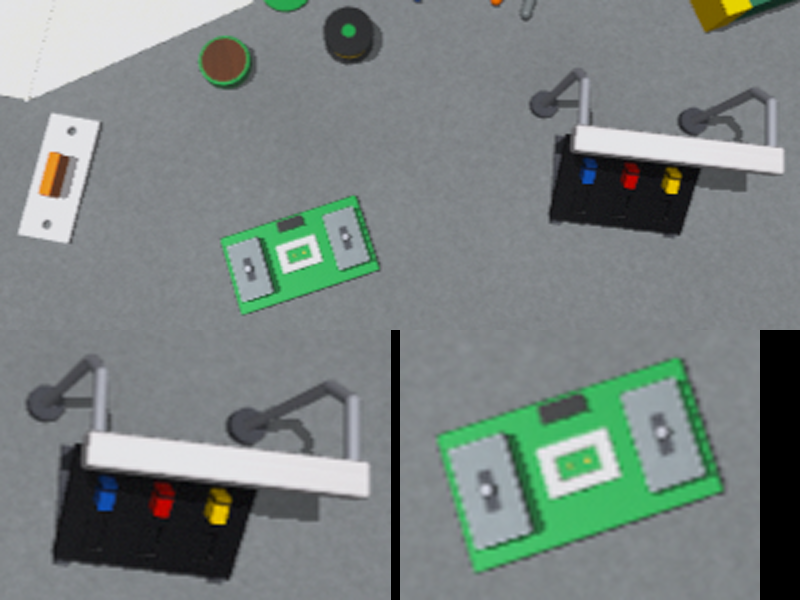

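```bash
cat > fit.py <<'E'
from h import *
from scipy.optimize import least_squares
def place(p,P):
    c,s=np.cos(p[2]),np.sin(p[2]); P=np.asarray(P,float)
    return np.c_[p[0]+c*P[:,0]-s*P[:,1],p[1]+s*P[:,0]+c*P[:,1],P[:,2]]
def fit(c,P,uv,p0):
    r=least_squares(lambda p:(pix(c,place(p,P))-uv).ravel(),p0); return r.x,np.sqrt(np.mean(r.fun**2))
E
python3 - <<'E'
from fit import *
np.set_printoptions(precision=4,suppress=True)
c=cam("top"); im=cv2.imread("pics/top1.png")
print("fixture",fit(c,[[.045,.082,.01],[.045,-.082,.01],[-.045,-.082,.01],[-.045,.082,.01]],[[250.3,264.2],[318.3,242.8],[329.4,280],[260.8,302.2]],[.46,.05,.3]))
for uv in ([264.4,279.4],[312.8,263.3]): print("pin",ray(c,uv,.044))
print("cover",fit(c,[[.03,.073,.006],[.03,-.073,.006],[-.03,-.073,.006],[-.03,.073,.006],[0,.056,.006],[0,-.056,.006]],[[149.5,262.5],[166,201.5],[190.5,206],[175,266.5],[163.5,257],[175.5,210.5]],[.57,.33,-1.3]))
print("tray",fit(c,[[-.0426,.075,.0167],[-.0426,-.075,.0167]],[[415.5,255.5],[480,262.5]],[.55,-.37,-.1]))
hsv=cv2.cvtColor(im,cv2.COLOR_BGR2HSV)
for n,lo,hi in [("y",20,35),("b",100,125),("r",0,8)]:
    m=cv2.inRange(hsv,(lo,120,90),(hi,255,255)); m[:,:405]=0; m[:215]=0;m[:,500:]=0
    k,l,s,ce=cv2.connectedComponentsWithStats(m); 
    for i in range(1,k):
        if s[i,4]>8: print(n,s[i],ce[i],ray(c,ce[i],.06))
# lamp near edge
s=cam("scene")
for uv in ([288.5*1,0],): pass
# top-view lamp bar: lower-near corners (px in crop b) -> at several heights
for z in (.08,.1,.12,.14): print(z,ray(c,[395+88/2.7,170+462/2.7],z),ray(c,[395+369/2.7,170+497/2.7],z))
E
```

```text
fixture (array([0.4701, 0.0487, 0.2671]), np.float64(0.349767312862244))
pin [0.4552 0.1018 0.044 ]
pin [ 0.486 -0.005  0.044]
cover (array([0.5696, 0.3284, 1.3621]), np.float64(0.3165036187396423))
tray (array([ 0.5279, -0.3183, -0.1437]), np.float64(0.5229530460528504))
y [471 229  10  13  83] [475.7711 235.5663] [ 0.5319 -0.3646  0.06  ]
b [431 230   7   7  42] [433.9286 233.0714] [ 0.5408 -0.2736  0.06  ]
r [454 227   5   4  12] [456.  228.5] [ 0.5491 -0.3232  0.06  ]
r [451 232   8   8  45] [454.6889 235.2667] [ 0.5343 -0.3186  0.06  ]
0.08 [ 0.3205 -0.232   0.08  ] [ 0.2884 -0.4375  0.08  ]
0.1 [ 0.3236 -0.2267  0.1   ] [ 0.2923 -0.427   0.1   ]
0.12 [ 0.3267 -0.2214  0.12  ] [ 0.2962 -0.4164  0.12  ]
0.14 [ 0.3298 -0.216   0.14  ] [ 0.3001 -0.4059  0.14  ]
```

```bash
cat > plan.py <<'E'
from fit import *
np.set_printoptions(precision=4,suppress=True)
def tool(zdir,ydir):
    z=np.array(zdir,float);z/=np.linalg.norm(z);y=np.array(ydir,float);y-=z*(y@z);y/=np.linalg.norm(y)
    return np.c_[np.cross(y,z),y,z]
def cur():
    o=manip.get_obs(); return o["position"],R.from_quat(o["ee_rot"]).as_matrix(),o
def go(p,M):
    p0,M0,o=cur(); w=R.from_matrix(M0.T@M).as_rotvec()
    print("t",o["clock"],"turn total(frac)",w/2,"rows>=",np.linalg.norm(w)/.186,"| shift after turn (frac)",M.T@(p-p0)/.15,"| shift before turn",M0.T@(p-p0)/.15,"rows>=",np.linalg.norm(p-p0)/.0625)
def trayM(th):
    a=np.radians(35);Rz=R.from_euler('z',th).as_matrix()
    return tool(Rz@[np.sin(a),0,-np.cos(a)],Rz@[0,-1,0])
def downM(th): # tool x along angle th
    return tool([0,0,-1],[np.sin(th),-np.cos(th),0])
E
python3 - <<'E'
from plan import *
c=cam("top")
for z in (.09,.11,.13): print(z,ray(c,[395+88/2.7,170+132/2.7],z),ray(c,[395+369/2.7,170+167/2.7],z))
p0,M0,o=cur(); K,t,r=cam("wrist"); print("cam in tool",M0.T@(t-p0),M0.T@r,K[0])
th=-.11; M=trayM(th); T=np.array([.528,-.318])
Rz=R.from_euler('z',th).as_matrix()
cap=np.r_[T,0]+Rz@[.0113,-.046,.0472]; print("cap floor",cap)
go(cap-M[:,2]*.15,M)
E
```

```text
0.09 [ 0.568  -0.2539  0.09  ] [ 0.532 -0.471  0.09 ]
0.11 [ 0.5648 -0.2479  0.11  ] [ 0.5297 -0.4594  0.11  ]
0.13 [ 0.5616 -0.2419  0.13  ] [ 0.5274 -0.4479  0.13  ]
cam in tool [ 0.0772 -0.002  -0.1236] [[-0.     -0.9532 -0.3022]
 [ 1.     -0.0001  0.0001]
 [-0.0001 -0.3022  0.9532]] [339.2278   0.     314.3666]
cap floor [ 0.5342 -0.365   0.0472]
t 1.1 turn total(frac) [-0.0602  0.3014  0.1912] rows>= 3.8923437794059663 | shift after turn (frac) [ 1.0286 -1.8188  1.3735] | shift before turn [ 2.2046 -1.0517  0.535 ] rows>= 6.001205102852087
```

```bash
python3 -m jog '[{"offset":[0,0,0],"rotation":[-0.012,0.06,0.038],"fingers":-0.3},{"offset":[0,0,0],"rotation":[-0.012,0.06,0.038],"fingers":-0.3},{"offset":[0,0,0],"rotation":[-0.012,0.06,0.038],"fingers":-0.3},{"offset":[0,0,0],"rotation":[-0.012,0.06,0.038],"fingers":-0.3},{"offset":[0,0,0],"rotation":[-0.012,0.06,0.038],"fingers":-0.3}]' 30
python3 -m jog '[{"offset":[0.13,-0.23,0.17],"rotation":[0,0,0],"fingers":-0.3},{"offset":[0.13,-0.23,0.17],"rotation":[0,0,0],"fingers":-0.3},{"offset":[0.13,-0.23,0.17],"rotation":[0,0,0],"fingers":-0.3},{"offset":[0.13,-0.23,0.17],"rotation":[0,0,0],"fingers":-0.3},{"offset":[0.13,-0.23,0.17],"rotation":[0,0,0],"fingers":-0.3},{"offset":[0.13,-0.23,0.17],"rotation":[0,0,0],"fingers":-0.3},{"offset":[0.13,-0.23,0.17],"rotation":[0,0,0],"fingers":-0.3},{"offset":[0.13,-0.23,0.17],"rotation":[0,0,0],"fingers":-0.3}]'
python3 -m jog '[{"offset":[0,0,0],"rotation":[0,0,0],"fingers":-0.3},{"offset":[0,0,0],"rotation":[0,0,0],"fingers":-0.3}]'
python3 - <<'E'
from plan import *
im=shot("wrist","w1.png")
th=-.11; M=trayM(th); T=np.array([.528,-.318])
Rz=R.from_euler('z',th).as_matrix(); cap=np.r_[T,0]+Rz@[.0113,-.046,.0472]
go(cap-M[:,2]*.15,M)
c=cam("wrist")
for q in ["yellow_cap","red_cap","blue_cap","lamp_edge","tray"]:
    for d in manip.recognise("wrist",q)[:1]: print(q,d["conf"],np.round(d["bbox"],1))
tops=[(Rz@[.0113-.018*np.sin(np.radians(35)),y,.0472+.018*np.cos(np.radians(35))])+np.r_[T,0] for y in (-.046,0,.046)]
print(pix(c,tops))
E
```

```text
clock: 1.72
position: [0.1752, -0.6002, 0.2508]
ee_rot: [0.952, -0.053, 0.301, 0.017]
ft_force: [0.6, 1.1, 0.6]
grip_width: 0.351
clock: 2.72
position: [0.4494, -0.3508, 0.1719]
ee_rot: [0.953, -0.051, 0.299, 0.017]
ft_force: [0.2, -0.6, -0.2]
grip_width: 0.353
clock: 2.98
position: [0.4482, -0.3523, 0.172]
ee_rot: [0.953, -0.051, 0.299, 0.017]
ft_force: [-0.5, -0.4, 0.1]
grip_width: 0.348
t 3.025 turn total(frac) [0.0003 0.0013 0.0008] rows>= 0.0162910411025654 | shift after turn (frac) [-0.0014  0.0171  0.0153] | shift before turn [-0.0014  0.0171  0.0153] rows>= 0.05515710472926932
yellow_cap 0.64 [316.  162.3 326.8 197.5]
red_cap 0.85 [258.9 164.1 271.5 194. ]
blue_cap 0.93 [195.5 160.9 221.5 191.8]
lamp_edge 0.65 [ 17.5   1.3 442.  258.7]
tray 0.93 [ 16.8   1.3 442.2 257.4]
[[319.6713 187.8537]
 [261.7306 187.7708]
 [203.7653 187.6879]]
```

View pics/w1.png

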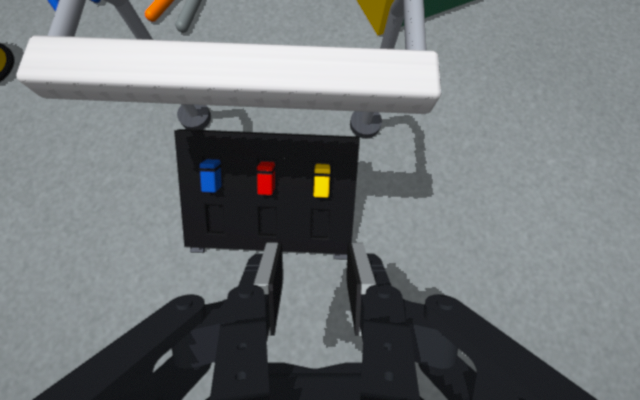

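```bash
python3 - <<'E'
from plan import *
c=cam("wrist"); im=cv2.imread("pics/w1.png"); hsv=cv2.cvtColor(im,cv2.COLOR_BGR2HSV)
a=np.radians(35);n=np.array([-np.sin(a),0,np.cos(a)]);u=np.array([np.cos(a),0,np.sin(a)])
P=[];UV=[]
for nm,lo,hi,y,cx in [("y",20,35,-.046,322),("r",0,8,0,265),("b",100,125,.046,209)]:
    m=cv2.inRange(hsv,(lo,120,60),(hi,255,255)); m[:150]=0;m[205:]=0;m[:,:cx-20]=0;m[:,cx+20:]=0
    ys,xs=np.nonzero(m); v=hsv[...,2]
    print(nm,xs.min(),xs.max(),ys.min(),ys.max(),[int(v[r,cx]) for r in range(157,202)])
    lo_=ys>=180
    f=np.array([.0113,y,.0472])
    uc=np.mean([xs[(ys==r)].mean() for r in range(180,190)])
    P.append(f+n*.018-u*.006); UV.append([uc, 187.0 if 0 else np.nan]); P[-1]=P[-1]
    UV[-1][1]=ys.max()+.5; P[-1]=f+n*.018-u*.012
P+= [[.0426,.075,.0764],[.0426,-.075,.0764],[-.0426,-.075,.0167],[-.0426,.075,.0167]]
UV+=[[178,130],[357,138],[353,252],[185,246]]
P=np.array(P);UV=np.array(UV)
for s in (slice(0,3),slice(3,7),slice(0,7)):
    p,e=fit(c,P[s],UV[s],[.528,-.318,-.11]); print(p,e); print((pix(c,place(p,P))-UV))
# lamp length constraint: lower near edge endpoints
L=np.array([[40,97],[437,110]],float)
r=least_squares(lambda q:(pix(c,place([q[0],q[1],q[3]],[[0,.098,q[2]],[0,-.098,q[2]]]))-L).ravel(),[.54,-.34,.13,-.14]); print("lamp",r.x,r.cost)
E
```

```text
y 313 330 164 197 [20, 22, 19, 17, 18, 23, 46, 87, 120, 128, 129, 143, 165, 170, 167, 149, 89, 41, 63, 153, 233, 244, 244, 244, 244, 244, 244, 244, 244, 244, 244, 244, 244, 244, 244, 244, 244, 244, 239, 212, 117, 34, 19, 18, 22]
r 256 274 162 195 [17, 20, 18, 26, 56, 91, 99, 102, 107, 121, 132, 133, 127, 102, 57, 39, 79, 146, 199, 212, 213, 212, 211, 211, 210, 211, 211, 211, 210, 210, 209, 210, 209, 210, 209, 207, 188, 126, 55, 19, 20, 22, 27, 30, 30]
b 199 220 159 192 [21, 36, 63, 85, 91, 93, 102, 118, 122, 120, 107, 67, 33, 46, 107, 171, 191, 194, 193, 193, 193, 192, 192, 191, 192, 192, 191, 191, 190, 191, 191, 190, 189, 183, 151, 85, 33, 26, 27, 29, 29, 29, 29, 30, 30]
[ 0.5336 -0.3206 -0.1563] 0.5873606616287204
[[ 0.9247  0.2277]
 [ 0.0802 -0.3708]
 [-1.0086  0.042 ]
 [-4.5186 -8.668 ]
 [ 4.7952 -8.5524]
 [-0.8636 -3.8371]
 [-1.3248 -5.859 ]]
[ 0.5279 -0.3207 -0.1507] 3.025196792390793
[[ 1.8585  6.7325]
 [ 0.6476  6.4132]
 [-0.8365  7.1027]
 [-4.9724 -1.782 ]
 [ 5.6224 -2.5293]
 [ 0.3692  2.1921]
 [-1.1311  1.0411]]
[ 0.5305 -0.3206 -0.1521] 3.2930618325726835
[[ 1.4322  3.7374]
 [ 0.3839  3.353 ]
 [-0.9308  3.9779]
 [-4.8654 -4.798 ]
 [ 5.1692 -5.3444]
 [-0.1497 -0.6194]
 [-1.1986 -1.9752]]
lamp [ 0.536  -0.3223  0.1712 -0.1455] 2.2416271482760271e-26
```

```bash
python3 - <<'E'
from plan import *
T=[.5336,-.3206,0]; th=-.153; M=trayM(th); Rz=R.from_euler('z',th).as_matrix()
cap=T+Rz@[.0113,-.0455,.0472]; print(cap)
go(cap-M[:,2]*.07,M)
E
```

```text
[ 0.5378 -0.3673  0.0472]
t 3.275 turn total(frac) [-0.0122  0.0013  0.0183] rows>= 0.23724769667222145 | shift after turn (frac) [0.0204 0.006  0.5627] | shift before turn [0.0214 0.0205 0.5623] rows>= 1.3513773255600565
```

```bash
python3 -m jog '[{"offset":[0,0,0],"rotation":[-0.012,0.001,0.018],"fingers":-0.3},{"offset":[0.007,0.002,0.188],"rotation":[0,0,0],"fingers":-0.3},{"offset":[0.007,0.002,0.188],"rotation":[0,0,0],"fingers":-0.3},{"offset":[0.006,0.002,0.187],"rotation":[0,0,0],"fingers":-0.3},{"offset":[0,0,0],"rotation":[0,0,0],"fingers":-0.3},{"offset":[0,0,0],"rotation":[0,0,0],"fingers":-0.3}]'
python3 - <<'E'
from plan import *
im=shot("wrist","w2.png")
T=[.5336,-.3206,0]; th=-.153; M=trayM(th); Rz=R.from_euler('z',th).as_matrix()
cap=T+Rz@[.0113,-.0455,.0472]
go(cap-M[:,2]*.0265,M)
c=cam("wrist"); a=np.radians(35)
for dx in(-.012,.012):
  for dy in (-.006,.006): print(pix(c,cap+Rz@[dx*np.cos(a)-.018*np.sin(a),dy,dx*np.sin(a)+.018*np.cos(a)]))
E
```

```text
clock: 4.03
position: [0.4982, -0.3607, 0.1049]
ee_rot: [0.951, -0.072, 0.3, 0.023]
ft_force: [-0.4, 0.4, -0.1]
grip_width: 0.349
t 4.075 turn total(frac) [-0.0001  0.0001  0.0007] rows>= 0.007527068734580213 | shift after turn (frac) [-0.0026  0.0015  0.2939] | shift before turn [-0.0026  0.0015  0.2939] rows>= 0.7053943349918801
[[328.1557 248.9223]]
[[307.3099 248.8912]]
[[328.7597 209.752 ]]
[[307.1097 209.7184]]
```

View pics/w2.png

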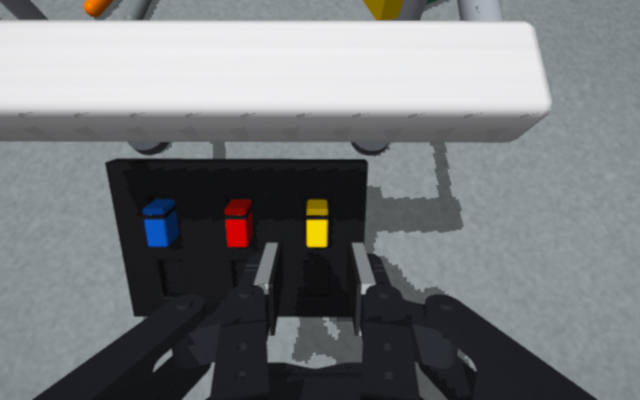

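```bash
python3 -m jog '[{"offset":[-0.001,-0.002,0.1],"rotation":[0,0,0],"fingers":-0.3},{"offset":[-0.001,0,0.1],"rotation":[0,0,0],"fingers":-0.3},{"offset":[0,0,0.09],"rotation":[0,0,0],"fingers":-0.3},{"offset":[0,0,0],"rotation":[0,0,0],"fingers":-0.3}]' 30
python3 -m jog '[{"offset":[0,0,0],"rotation":[0,0,0],"fingers":-1},{"offset":[0,0,0],"rotation":[0,0,0],"fingers":-1},{"offset":[0,0,0],"rotation":[0,0,0],"fingers":-1},{"offset":[0,0,0],"rotation":[0,0,0],"fingers":-1}]' 30
```

```text
clock: 4.58
position: [0.5233, -0.3628, 0.067]
ee_rot: [0.951, -0.072, 0.299, 0.022]
ft_force: [-0.2, 0.7, 0.5]
grip_width: 0.351
clock: 5.08
position: [0.5229, -0.3641, 0.0688]
ee_rot: [0.951, -0.072, 0.3, 0.023]
ft_force: [-0.5, -1.2, 0.8]
grip_width: 0.127
```

```bash
python3 -m jog '[{"offset":[0,0,-0.1],"rotation":[0,0,0],"fingers":-1},{"offset":[0,0,-0.15],"rotation":[0,0,0],"fingers":-1},{"offset":[0,0,-0.2],"rotation":[0,0,0],"fingers":-1},{"offset":[0,0,-0.25],"rotation":[0,0,0],"fingers":-1},{"offset":[0,0,-0.2],"rotation":[0,0,0],"fingers":-1},{"offset":[0,0,0],"rotation":[0,0,0],"fingers":-1}]'
python3 - <<'E'
from plan import *
im=shot("wrist","w3.png")
cv2.imwrite("pics/w3c.png",cv2.resize(im[150:350,200:440,::-1],None,fx=3,fy=3,interpolation=cv2.INTER_CUBIC))
p,M,o=cur(); c=cam("wrist")
for z in (.0085,.0265):
  print(z,[pix(c,p+M@[x,y,z])[0].round(1) for x in(-.012,.012) for y in (-.006,.006)])
# target: above nest
F=np.array([.4701,.0487]); th=.2671+np.pi/2
for t in (th,th-np.pi): print("down",t); go(np.r_[F,.13],downM(t))
E
```

```text
clock: 5.82
position: [0.4461, -0.3528, 0.1814]
ee_rot: [0.951, -0.072, 0.3, 0.024]
ft_force: [0.8, -0.6, -0.2]
grip_width: 0.128
0.0085 [array([304.9, 292.5]), array([331.4, 292.5]), array([304.4, 244.2]), array([332.3, 244.2])]
0.0265 [array([305.8, 271.8]), array([329.7, 271.8]), array([305.4, 227.6]), array([330.4, 227.6])]
down 1.8378963267948967
t 5.875 turn total(frac) [ 0.3029 -0.1957 -0.9586] rows>= 11.012239448271211 | shift after turn (frac) [2.5365 0.8578 0.3335] | shift before turn [-0.3908 -2.6668  0.1282] rows>= 6.475977271997321
down -1.3036963267948964
t 5.875 turn total(frac) [-0.1751 -0.271   0.5576] rows>= 6.927178269472439 | shift after turn (frac) [-2.5365 -0.8578  0.3335] | shift before turn [-0.3908 -2.6668  0.1282] rows>= 6.475977271997321
```

View pics/w3c.png

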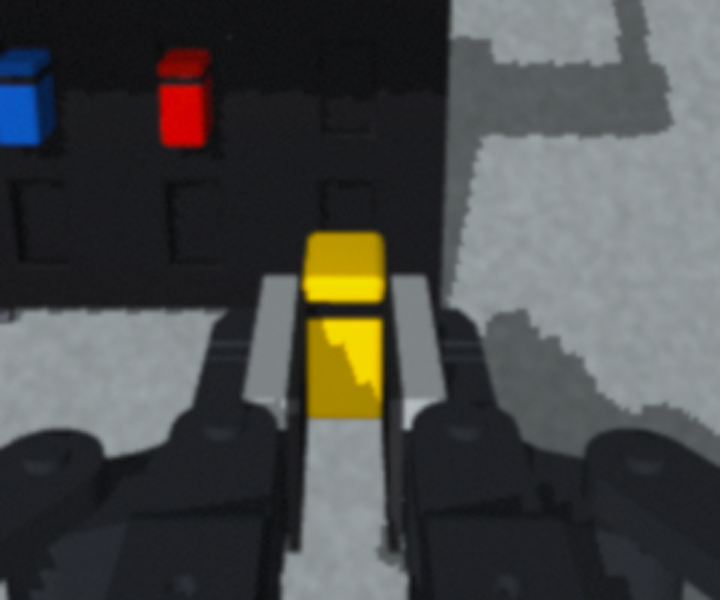

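```bash
python3 - <<'E'
from plan import *
print(manip.get_obs()["joint_pos"])
F=np.array([.4701,.0487]); th=.2671+np.pi/2; M=downM(th)
p=np.r_[F,.14]-M[:,0]*.06; print(p); go(p,M)
p0,M0,o=cur(); print(p-p0, M0.T@(np.r_[p[:2],p0[2]+.01]-p0)/.15)
# second stage split: rotation
w=R.from_matrix(M0.T@M).as_rotvec()/2; print(w/12)
E
```

```text
[ 1.1888  0.0205 -0.4085  2.1134 -0.6343  0.5903 -0.4797]
[ 0.4859 -0.0092  0.14  ]
t 5.875 turn total(frac) [ 0.3029 -0.1957 -0.9586] rows>= 11.012239448271211 | shift after turn (frac) [2.1365 0.8578 0.2668] | shift before turn [-0.2198 -2.3012  0.1673] rows>= 5.562477894392937
[ 0.0395  0.3431 -0.04  ] [-0.0285 -2.3006 -0.1059]
[ 0.0252 -0.0163 -0.0799]
```

```bash
python3 -m jog '[{"offset":[-0.004,-0.287,-0.013],"rotation":[0,0,0],"fingers":-1},{"offset":[-0.004,-0.287,-0.013],"rotation":[0,0,0],"fingers":-1},{"offset":[-0.004,-0.287,-0.013],"rotation":[0,0,0],"fingers":-1},{"offset":[-0.004,-0.287,-0.013],"rotation":[0,0,0],"fingers":-1},{"offset":[-0.004,-0.287,-0.013],"rotation":[0,0,0],"fingers":-1},{"offset":[-0.004,-0.287,-0.013],"rotation":[0,0,0],"fingers":-1},{"offset":[-0.004,-0.287,-0.013],"rotation":[0,0,0],"fingers":-1},{"offset":[-0.004,-0.287,-0.013],"rotation":[0,0,0],"fingers":-1}]'
python3 -m jog '[{"offset":[0,0,0],"rotation":[0.0252,-0.0163,-0.0799],"fingers":-1},{"offset":[0,0,0],"rotation":[0.0252,-0.0163,-0.0799],"fingers":-1},{"offset":[0,0,0],"rotation":[0.0252,-0.0163,-0.0799],"fingers":-1},{"offset":[0,0,0],"rotation":[0.0252,-0.0163,-0.0799],"fingers":-1},{"offset":[0,0,0],"rotation":[0.0252,-0.0163,-0.0799],"fingers":-1},{"offset":[0,0,0],"rotation":[0.0252,-0.0163,-0.0799],"fingers":-1}]'
python3 -m jog '[{"offset":[0,0,0],"rotation":[0.0252,-0.0163,-0.0799],"fingers":-1},{"offset":[0,0,0],"rotation":[0.0252,-0.0163,-0.0799],"fingers":-1},{"offset":[0,0,0],"rotation":[0.0252,-0.0163,-0.0799],"fingers":-1},{"offset":[0,0,0],"rotation":[0.0252,-0.0163,-0.0799],"fingers":-1},{"offset":[0,0,0],"rotation":[0.0252,-0.0163,-0.0799],"fingers":-1},{"offset":[0,0,0],"rotation":[0.0252,-0.0163,-0.0799],"fingers":-1},{"offset":[0,0,0],"rotation":[0,0,0],"fingers":-1}]'
python3 - <<'E'
from plan import *
F=np.array([.4701,.0487]); th=.2671+np.pi/2; M=downM(th)
p=np.r_[F,.14]-M[:,0]*.06; go(p,M); print(manip.get_obs()["joint_pos"])
E
```

```text
clock: 6.88
position: [0.4854, -0.0075, 0.1883]
ee_rot: [0.951, -0.071, 0.299, 0.022]
ft_force: [0.5, -0.2, 1.1]
grip_width: 0.131
clock: 7.62
position: [0.4853, -0.009, 0.1882]
ee_rot: [0.892, 0.418, 0.171, 0.012]
ft_force: [-0.1, -0.1, -0.5]
grip_width: 0.131
clock: 8.5
position: [0.4857, -0.008, 0.1882]
ee_rot: [0.606, 0.796, 0.001, -0.002]
ft_force: [0.7, 0.9, -0.4]
grip_width: 0.128
t 8.5 turn total(frac) [-0.0001 -0.0021  0.0014] rows>= 0.026595775149990033 | shift after turn (frac) [-0.0081 -0.0008  0.3212] | shift before turn [-0.0094 -0.0008  0.3211] rows>= 0.771042586580836
[ 0.7132  0.1502 -0.8382  1.8637  0.1162  1.1802  0.1059]
```

```bash
python3 -m jog '[{"offset":[-0.003,0,0.09],"rotation":[0,-0.002,0.001],"fingers":-1},{"offset":[-0.003,0,0.09],"rotation":[0,0,0],"fingers":-1},{"offset":[-0.002,0,0.07],"rotation":[0,0,0],"fingers":-1},{"offset":[0,0,0],"rotation":[0,0,0],"fingers":-1},{"offset":[0,0,0],"rotation":[0,0,0],"fingers":-1}]'
python3 - <<'E'
from plan import *
im=shot("wrist","w4.png"); p,M,o=cur(); print(p)
c=cam("wrist"); th=.2671
f=lambda P: np.round(pix(c,place([.4701,.0487,th],P)),1)
print("nest rim inner",f([[.0075,.0135,.015],[.0075,-.0135,.015],[-.0075,-.0135,.015],[-.0075,.0135,.015]]))
print("base",f([[.045,.082,.01],[.045,-.082,.01],[-.045,-.082,.01],[-.045,.082,.01]]))
print("pins",f([[0,.056,.044],[0,-.056,.044]]))
E
```

```text
clock: 9.12
position: [0.4861, -0.0108, 0.152]
ee_rot: [0.607, 0.794, -0.0, 0.001]
ft_force: [-0.6, -0.3, 0.5]
grip_width: 0.126
[ 0.4862 -0.0109  0.1521]
nest rim inner [[324.7  92. ]
 [324.4 129.1]
 [304.7 129.2]
 [304.3  92. ]]
base [[379.8 -12.3]
 [368.5 211.3]
 [260.8 211.5]
 [248.9 -12. ]]
pins [[314.4  20.7]
 [314.7 194.1]]
```

View pics/w4.png

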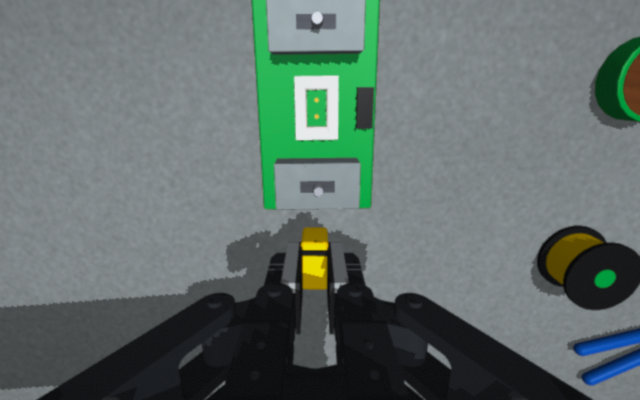

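```bash
python3 - <<'E'
from plan import *
im=cv2.imread("pics/w4.png"); hsv=cv2.cvtColor(im,cv2.COLOR_BGR2HSV)
c=cam("wrist"); p,M,o=cur()
m=cv2.inRange(im,(200,200,200),(255,255,255)); k,l,s,ce=cv2.connectedComponentsWithStats(m)
UV=[]
for i in range(1,k):
    if s[i,4]>15 and s[i,0]>200 and s[i,0]<420 and s[i,1]<230:
        print(s[i],ce[i])
        if s[i,4]>400:
            q=cv2.findContours((l==i).astype(np.uint8),cv2.RETR_CCOMP,cv2.CHAIN_APPROX_NONE)[0]
            for k2 in q:
                if len(k2)>30: print(" rect",cv2.minAreaRect(k2),cv2.boundingRect(k2))
# intensity profiles for subpixel edges of nest rim
g=im[...,2].astype(int)
print("row108 red ch cols288-346",g[85,288:346]); print("col 298 rows",list(zip(range(70,82),g[70:82,300])),list(zip(range(134,146),g[134:146,300])))
g2=im[...,1].astype(int)-im[...,2]
print("base edges rows 60,145: ",[np.nonzero(g2[r]>60)[0][[0,-1]] for r in (60,70,145,150,205)], "bottom",np.nonzero(g2[:,268]>60)[0][-1],np.nonzero(g2[:,365]>60)[0][-1])
for nm,(r0,r1) in {"pinA":(5,32),"pinB":(178,202)}.items():
    sub=im[r0:r1,290:345].min(2).astype(int); yy,xx=np.nonzero(sub>190); print(nm,yy.min()+r0,yy.max()+r0,xx.min()+290,xx.max()+290,len(yy),(xx.mean()+290,yy.mean()+r0))
E
```

```text
[313  12   9  11  76] [316.6579  17.0132]
[ 295   76   43   64 1795] [316.3504 107.2401]
 rect ((315.9999694824219, 107.49998474121094), (62.99999237060547, 41.99999237060547), 90.0) (295, 76, 43, 64)
 rect ((316.0, 107.5), (24.0, 41.0), 0.0) (304, 87, 25, 42)
row108 red ch cols288-346 [ 41  38  39  39  43  72 148 219 230 230 230 230 230 230 230 231 230 230
 231 230 230 230 230 230 230 230 231 230 231 230 230 230 230 230 230 230
 231 230 230 230 230 230 230 230 230 231 231 230 229 215 153  79  45  44
  44  43  44  44]
col 298 rows [(70, np.int64(41)), (71, np.int64(41)), (72, np.int64(41)), (73, np.int64(42)), (74, np.int64(54)), (75, np.int64(103)), (76, np.int64(176)), (77, np.int64(222)), (78, np.int64(230)), (79, np.int64(230)), (80, np.int64(230)), (81, np.int64(230))] [(134, np.int64(231)), (135, np.int64(231)), (136, np.int64(232)), (137, np.int64(231)), (138, np.int64(230)), (139, np.int64(207)), (140, np.int64(115)), (141, np.int64(37)), (142, np.int64(31)), (143, np.int64(27)), (144, np.int64(28)), (145, np.int64(29))]
base edges rows 60,145:  [array([255, 632]), array([256, 627]), array([260, 373]), array([261, 372]), array([264, 370])] bottom 208 207
pinA 12 22 312 321 84 (np.float64(316.6904761904762), np.float64(16.952380952380953))Traceback (most recent call last):
  File "<stdin>", line 19, in <module>
    return umr_minimum(a, axis, None, out, keepdims, initial, where)
ValueError: zero-size array to reduction operation minimum which has no identity
```

```bash
python3 - <<'E'
import cv2,numpy as np
im=cv2.imread("pics/w4.png")
a=cv2.resize(im[0:215,245:385],None,fx=2.75,fy=2.75,interpolation=cv2.INTER_CUBIC)
b=cv2.resize(im[5:32,290:345],None,fx=7,fy=7,interpolation=cv2.INTER_CUBIC)
d=cv2.resize(im[175:212,290:345],None,fx=7,fy=7,interpolation=cv2.INTER_CUBIC)
o=np.zeros((600,800,3),np.uint8); o[:a.shape[0],:a.shape[1]]=a; o[:b.shape[0],400:400+b.shape[1]]=b; o[200:200+d.shape[0],400:400+d.shape[1]]=d
cv2.imwrite("pics/w4c.png",o)
E
```

```text
(no output)
```

View pics/w4c.png

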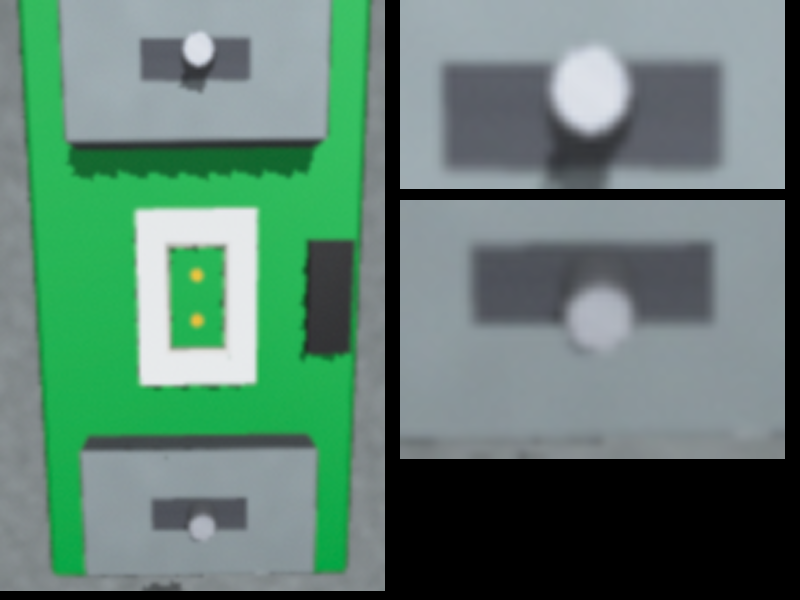

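```bash
python3 - <<'E'
from plan import *
c=cam("wrist"); p,M,o=cur()
P=np.array([[0,0,.015],[0,.056,.031],[0,-.056,.031],[.045,-.082,.01],[-.045,-.082,.01]])
UV=np.array([[316.5,107.6],[316.1,21.4],[317.5,186.9],[370.7,208.6],[264.0,208.6]])
q,e=fit(c,P,UV,[.47,.049,.267]); print(q,e); print(pix(c,place(q,P))-UV)
for uv in ([317.1,17.9],[318.4,191.9]):
    w=ray(c,uv,.044); d=w[:2]-q[:2]; cs,sn=np.cos(q[2]),np.sin(q[2]); print("pin in fixture",cs*d[0]+sn*d[1],-sn*d[0]+cs*d[1],w)
n=np.r_[q[:2],.0]; print("nest est in tool",M.T@(n-p), "yaw err", q[2]+np.pi/2-np.arctan2(M[1,0],M[0,0]))
# cap in this picture
im=cv2.imread("pics/w4.png"); hsv=cv2.cvtColor(im,cv2.COLOR_BGR2HSV)
m=cv2.inRange(hsv,(20,120,60),(35,255,255)); m[:215]=0;m[300:]=0;m[:,:280]=0;m[:,350:]=0
ys,xs=np.nonzero(m); print("cap px",xs.min(),xs.max(),ys.min(),ys.max())
def capres(q):
    P=p+np.array([[q[0]-.012,.0,q[2]],[q[0]+.012,0,q[2]+.018]])@M.T
    return P
v=pix(c,p+M@[-.012,0,.0085]),pix(c,p+M@[.012,0,.0265]); print("pred near top edge / far bottom edge",v)
E
```

```text
[0.4711 0.0511 0.2741] 0.5237822169132385
[[ 0.1527  0.4865]
 [ 0.163  -0.4769]
 [-0.2037 -0.6672]
 [ 0.5832  0.0229]
 [-0.7367  0.9271]]
pin in fixture 0.00043167144277007734 0.05553447009390781 [0.4565 0.1047 0.044 ]
pin in fixture 0.0006695360600731479 -0.05640726359657998 [ 0.487 -0.003  0.044]
nest est in tool [0.0642 0.0015 0.1519] yaw err 0.00869256603653712
cap px 300 328 227 289
pred near top edge / far bottom edge (array([[314.6774, 298.3795]]), array([[314.6759, 233.2726]]))
```

```bash
cat > inhand.py <<'E'
from plan import *
A=np.array([[0,-.9532,-.3022],[1,0,0],[0,-.3022,.9532]])  # cam->tool rotation
K=cam("wrist")[0]
def prj(P): q=(np.atleast_2d(P)@A)@K.T; return q[:,:2]/q[:,2:]   # P: tool axes rel. camera
E
python3 - <<'E'
from inhand import *
loc=np.array([[-.012,-.006,-.018],[-.012,.006,-.018],[.012,-.006,0],[.012,.006,0]]) # z down; origin bottom centre
UV=np.array([[301.8,289.5],[327.7,289.5],[301.2,226.8],[328.2,226.8]])
for tag,w in (("all",1),("rows only z fixed",0)):
    f=lambda q:((prj(loc+[q[0],q[1],q[2]])-UV)).ravel() if w else np.r_[((prj(loc+[q[0],q[1],.1236+.0265])-UV)).ravel()]
    r=least_squares(f,[-.077,0,.15]); print(tag,r.x,r.fun)
# fixture points in tool axes rel camera (tool vertical, z down)
P=np.array([[0,0,.015],[0,.056,.031],[0,-.056,.031],[.045,-.082,.01],[-.045,-.082,.01],[0,.056,.044],[0,-.056,.044]])
UV=np.array([[316.5,107.6],[316.1,21.4],[317.5,186.9],[370.7,208.6],[264.0,208.6],[317.1,17.9],[318.4,191.9]])
def pts(q):
    c,s=np.cos(q[2]),np.sin(q[2]); X=P.copy(); X[5:,0]+=q[4]
    tx=X[:,1]; ty=X[:,0] ; return np.c_[q[0]+c*tx-s*ty,q[1]+s*tx+c*ty,q[3]-X[:,2]]
r=least_squares(lambda q:(prj(pts(q))-UV).ravel(),[-.01,0,0,.27,0]); print("fixture rel cam (x,y,yaw,height,pinoff)",r.x); print(r.fun.reshape(-1,2))
E
```

```text
all [-0.0776  0.0002  0.1544] [-0.0224  0.2359 -0.0048  0.2359  1.3244 -0.2508 -1.2955 -0.2508]
rows only z fixed [-0.0752  0.0002  0.15  ] [-0.4289  1.2023  0.4024  1.2023  0.9647 -1.206  -0.9364 -1.206 ]
fixture rel cam (x,y,yaw,height,pinoff) [-0.0153  0.0017 -0.0092  0.2766  0.0006]
[[ 0.1408  0.7299]
 [ 0.0842  0.2021]
 [-0.1917 -0.7591]
 [ 0.4719 -0.055 ]
 [-0.5151  0.8746]
 [ 0.1176 -0.1674]
 [-0.1448 -0.7068]]
```

```bash
python3 -m jog '[{"offset":[0,0,0],"rotation":[0,0,-0.0046],"fingers":-1},{"offset":[0.204,0.007,0],"rotation":[0,0,0],"fingers":-1},{"offset":[0.203,0.007,0],"rotation":[0,0,0],"fingers":-1},{"offset":[0,0,0.22],"rotation":[0,0,0],"fingers":-1},{"offset":[0,0,0.22],"rotation":[0,0,0],"fingers":-1},{"offset":[0,0,0.2],"rotation":[0,0,0],"fingers":-1},{"offset":[0,0,0],"rotation":[0,0,0],"fingers":-1},{"offset":[0,0,0],"rotation":[0,0,0],"fingers":-1}]'
python3 - <<'E'
from plan import *
im=shot("wrist","w5.png"); p,M,o=cur(); print(p,o["ft_force"])
cv2.imwrite("pics/w5c.png",cv2.resize(im[190:320,245:385,::-1],None,fx=4.5,fy=4.5,interpolation=cv2.INTER_CUBIC))
E
```

```text
clock: 10.18
position: [0.4722, 0.0485, 0.0567]
ee_rot: [0.603, 0.797, -0.0, 0.002]
ft_force: [-0.5, -0.6, 0.2]
grip_width: 0.131
[0.4725 0.0484 0.057 ] [ 1.0135 -0.0582 -0.5104]
```

View pics/w5c.png

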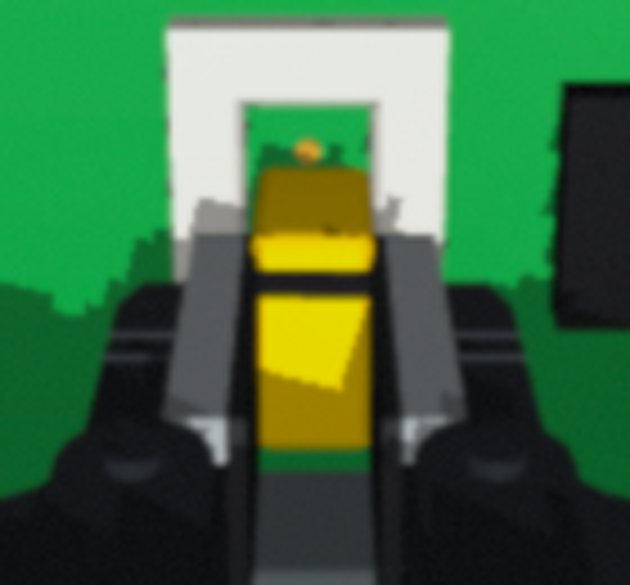

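```bash
python3 - <<'E'
from inhand import *
def x_at(v,z):
    b=(v-K[1,2])/K[1,1]; return (-.9532*b-.3022)/(-.3022*b+.9532)*z
H=.1805
print("rim inner far",x_at(212.7,H-.015),"outer far",x_at(196.2,H-.015), "centre by inner",x_at(212.7,H-.015)-.0135,"outer",x_at(196.2,H-.015)-.023)
for z in (.150,.1522,.1544): print(z,"cap centre from far bottom",x_at(227.1,z)-.012,"near top",x_at(289.5,z-.018)+.012)
E
```

```text
rim inner far -0.06247911561608468 outer far -0.05345035898123815 centre by inner -0.07597911561608468 outer -0.07645035898123814
0.15 cap centre from far bottom -0.07598201538689231 near top -0.07455838786839081
0.1522 cap centre from far bottom -0.0769204182792334 near top -0.07600102766619733
0.1544 cap centre from far bottom -0.07785882117157449 near top -0.07744366746400384
```

```bash
python3 -m jog '[{"offset":[0,-0.004,0],"rotation":[0,0,0],"fingers":-1},{"offset":[0,0,0.04],"rotation":[0,0,0],"fingers":-1},{"offset":[0,0,0.03],"rotation":[0,0,0],"fingers":-1},{"offset":[0,0,0.02],"rotation":[0,0,0],"fingers":-1},{"offset":[0,0,0],"rotation":[0,0,0],"fingers":-1}]'
python3 -m jog '[{"offset":[0,0,0.01],"rotation":[0,0,0],"fingers":-1},{"offset":[0,0,0],"rotation":[0,0,0],"fingers":-1}]'
python3 -m jog '[{"offset":[0,0,0.008],"rotation":[0,0,0],"fingers":-1},{"offset":[0,0,0],"rotation":[0,0,0],"fingers":-1}]'
```

```text
clock: 10.85
position: [0.4708, 0.0481, 0.0417]
ee_rot: [0.604, 0.797, -0.001, 0.001]
ft_force: [-0.3, 0.3, -0.1]
grip_width: 0.129
clock: 11.1
position: [0.4709, 0.0481, 0.0405]
ee_rot: [0.604, 0.797, -0.001, 0.001]
ft_force: [0.2, -0.5, 0.6]
grip_width: 0.127
clock: 11.35
position: [0.4709, 0.048, 0.0393]
ee_rot: [0.604, 0.797, -0.001, 0.001]
ft_force: [0.0, -0.6, 0.3]
grip_width: 0.128
```

```bash
python3 -m jog '[{"offset":[0,0,0.007],"rotation":[0,0,0],"fingers":-1},{"offset":[0,0,0],"rotation":[0,0,0],"fingers":-1}]'
python3 -m jog '[{"offset":[0,0,0.007],"rotation":[0,0,0],"fingers":-1},{"offset":[0,0,0],"rotation":[0,0,0],"fingers":-1}]'
python3 -m jog '[{"offset":[0,0,0.007],"rotation":[0,0,0],"fingers":-1},{"offset":[0,0,0],"rotation":[0,0,0],"fingers":-1}]'
```

```text
clock: 11.6
position: [0.4709, 0.048, 0.0382]
ee_rot: [0.604, 0.797, -0.001, 0.001]
ft_force: [1.1, -0.2, -0.8]
grip_width: 0.122
clock: 11.85
position: [0.4711, 0.048, 0.0377]
ee_rot: [0.604, 0.797, -0.001, 0.001]
ft_force: [-3.6, -0.9, 10.4]
grip_width: 0.128
clock: 12.1
position: [0.4712, 0.0481, 0.0377]
ee_rot: [0.604, 0.797, -0.001, 0.002]
ft_force: [-9.8, -2.5, 25.5]
grip_width: 0.128
```

```bash
python3 -m jog '[{"offset":[0,0,-0.009],"rotation":[0,0,0],"fingers":-1},{"offset":[0,0,0],"rotation":[0,0,0],"fingers":-0.4},{"offset":[0,0,0],"rotation":[0,0,0],"fingers":-0.4},{"offset":[0,0,0],"rotation":[0,0,0],"fingers":-0.4}]'
python3 -m jog '[{"offset":[0,0,-0.1],"rotation":[0,0,0],"fingers":-0.4},{"offset":[0,0,-0.2],"rotation":[0,0,0],"fingers":-0.4},{"offset":[0,0,-0.3],"rotation":[0,0,0],"fingers":-0.4},{"offset":[-0.15,0,-0.1],"rotation":[0,0,0],"fingers":-0.4},{"offset":[-0.15,0,0],"rotation":[0,0,0],"fingers":-0.4},{"offset":[0,0,0],"rotation":[0,0,0],"fingers":-0.4},{"offset":[0,0,0],"rotation":[0,0,0],"fingers":-0.4}]'
python3 - <<'E'
from plan import *
im=shot("wrist","w6.png"); p,M,o=cur(); print(p,o["joint_pos"])
cv2.imwrite("pics/w6c.png",cv2.resize(im[0:250,230:400,::-1],None,fx=2.4,fy=2.4,interpolation=cv2.INTER_CUBIC))
# plan to cover
C=[.5696,.3284]; 
for th in (1.3621,1.3621+np.pi): go(np.r_[C,.15],downM(th)); print(th)
E
```

```text
clock: 12.6
position: [0.4709, 0.048, 0.0374]
ee_rot: [0.604, 0.797, -0.001, 0.001]
ft_force: [1.1, 0.2, -0.1]
grip_width: 0.301
clock: 13.48
position: [0.4829, 0.0058, 0.143]
ee_rot: [0.603, 0.797, -0.0, 0.001]
ft_force: [0.8, 0.1, 0.1]
grip_width: 0.299
[0.4828 0.006  0.1429] [ 0.6821  0.2045 -0.8541  1.9229  0.1763  1.0889  0.0323]
t 13.525 turn total(frac) [0.0006 0.0011 0.2424] rows>= 2.6064204439893337 | shift after turn (frac) [ 2.2225  0.1208 -0.0474] | shift before turn [ 1.91    1.1426 -0.0513] rows>= 5.342985788630362
1.3621
t 13.525 turn total(frac) [-0.0015  0.0008 -1.3284] rows>= 14.283896792046455 | shift after turn (frac) [-2.2225 -0.1208 -0.0474] | shift before turn [ 1.91    1.1426 -0.0513] rows>= 5.342985788630362
4.503692653589793
```

View pics/w6c.png

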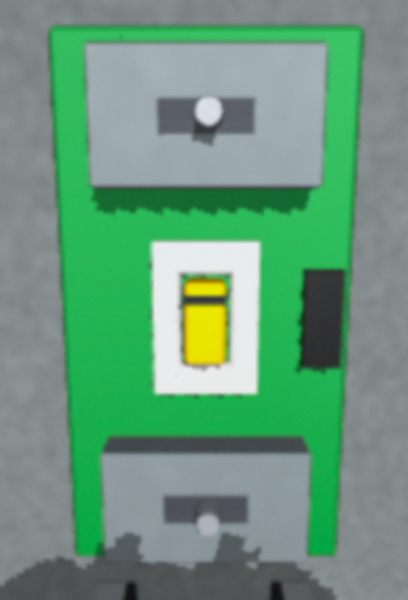

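```bash
python3 - <<'E'
from plan import *
C=[.5696,.3284]; th=1.3621+np.pi/2; M=downM(th); go(np.r_[C,.15]-.05*M[:,0],M)
E
```

```text
t 13.525 turn total(frac) [-0.0004  0.0012 -0.543 ] rows>= 5.838766468248053 | shift after turn (frac) [-0.4541  2.2225 -0.0474] | shift before turn [ 1.7546  1.4375 -0.0507] rows>= 5.445296379113482
```

```bash
python3 -m jog '[{"offset":[0.251,0.205,-0.05],"rotation":[0,0,0],"fingers":0},{"offset":[0.251,0.205,0],"rotation":[0,0,0],"fingers":0},{"offset":[0.251,0.205,0],"rotation":[0,0,0],"fingers":0},{"offset":[0.251,0.205,0],"rotation":[0,0,0],"fingers":0},{"offset":[0.251,0.205,0],"rotation":[0,0,0],"fingers":0},{"offset":[0.25,0.206,0],"rotation":[0,0,0],"fingers":0},{"offset":[0.25,0.206,0],"rotation":[0,0,0],"fingers":0}]'
python3 -m jog '[{"offset":[0,0,0],"rotation":[0,0,-0.0776],"fingers":0},{"offset":[0,0,0],"rotation":[0,0,-0.0776],"fingers":0},{"offset":[0,0,0],"rotation":[0,0,-0.0776],"fingers":0},{"offset":[0,0,0],"rotation":[0,0,-0.0776],"fingers":0},{"offset":[0,0,0],"rotation":[0,0,-0.0776],"fingers":0},{"offset":[0,0,0],"rotation":[0,0,-0.0776],"fingers":0},{"offset":[0,0,0],"rotation":[0,0,-0.0776],"fingers":0},{"offset":[0,0,0],"rotation":[0,0,0],"fingers":0}]'
python3 - <<'E'
from plan import *
im=shot("wrist","w7.png"); p,M,o=cur(); print(p,o["joint_pos"])
cv2.imwrite("pics/w7c.png",im[0:330,180:460,::-1].repeat(2,0).repeat(2,1)[:600])
E
```

```text
clock: 14.4
position: [0.6189, 0.3193, 0.1494]
ee_rot: [0.603, 0.798, -0.001, 0.001]
ft_force: [0.9, 0.6, -0.1]
grip_width: 0.503
clock: 15.4
position: [0.6184, 0.3177, 0.1494]
ee_rot: [0.104, 0.995, -0.001, 0.0]
ft_force: [-0.1, -0.7, 0.3]
grip_width: 0.498
[0.6185 0.3175 0.1495] [ 0.0756  0.7623 -0.9931  1.3314  0.6324  1.3759  0.4554]
```

View pics/w7c.png

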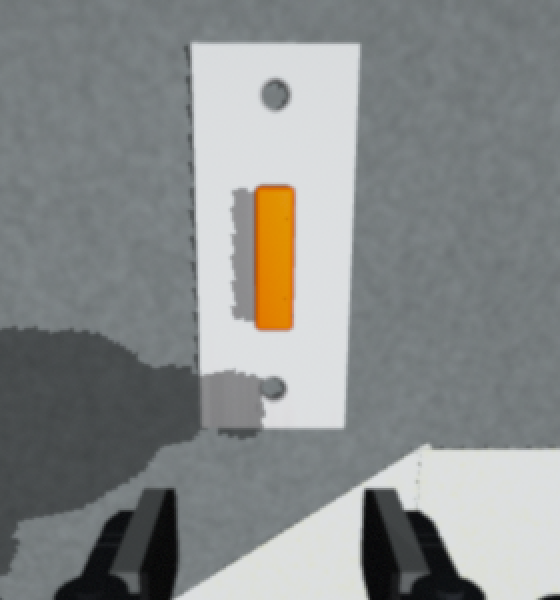

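```bash
python3 - <<'E'
from inhand import *
# P in (long, short, up)
P=np.array([[.073,-.03,.006],[.073,.03,.006],[-.073,-.03,.006],[-.073,.03,.006],[.056,0,.006],[-.056,0,.006],[.025,-.007,.036],[.025,.007,.036],[-.025,-.007,.036],[-.025,.007,.036]])
UV=np.array([[275.5,21.5],[360,21.5],[280,214.5],[352.5,214.5],[318,47],[316,194],[307.8,273/2-43.2],[327.3,93.3],[308,164.7],[327,164.7]])
UV[6,1]=93.3
def pts(q):
    c,s=np.cos(q[2]),np.sin(q[2]); return np.c_[q[0]+c*P[:,0]-s*P[:,1],q[1]+s*P[:,0]+c*P[:,1],q[3]-P[:,2]]
r=least_squares(lambda q:(prj(pts(q))-UV).ravel(),[-.02,0,0,.27]); print(r.x); print(r.fun.reshape(-1,2).round(1))
print("shift from TCP(cap ref -.0764,.0002): ", (r.x[0]+.0764)/.15,(r.x[1]-.0002)/.15)
E
```

```text
[-0.0287  0.0021  0.0052  0.273 ]
[[ 0.1 -0.3]
 [ 0.   0.2]
 [ 0.7 -1. ]
 [-0.4 -0.6]
 [-0.4  0.4]
 [ 0.5  0.4]
 [-0.6 -0.7]
 [ 0.8 -0.6]
 [-0.7  1. ]
 [-0.1  1.1]]
shift from TCP(cap ref -.0764,.0002):  0.317976223910473 0.012578422706367519
```

```bash
python3 -m jog '[{"offset":[0,0,0],"rotation":[0,0,0.0026],"fingers":0},{"offset":[0.16,0.006,0],"rotation":[0,0,0],"fingers":0},{"offset":[0.16,0.005,0],"rotation":[0,0,0],"fingers":0},{"offset":[0,0,0.25],"rotation":[0,0,0],"fingers":0},{"offset":[0,0,0.25],"rotation":[0,0,0],"fingers":0},{"offset":[0,0,0.2],"rotation":[0,0,0],"fingers":0},{"offset":[0,0,0.1],"rotation":[0,0,0],"fingers":0},{"offset":[0,0,0],"rotation":[0,0,0],"fingers":0}]' 60
python3 -m jog '[{"offset":[0,0,0],"rotation":[0,0,0],"fingers":-1},{"offset":[0,0,0],"rotation":[0,0,0],"fingers":-1},{"offset":[0,0,0],"rotation":[0,0,0],"fingers":-1},{"offset":[0,0,0],"rotation":[0,0,0],"fingers":-1},{"offset":[0,0,0],"rotation":[0,0,0],"fingers":-1}]'
```

```text
clock: 16.45
position: [0.5724, 0.3283, 0.0291]
ee_rot: [0.108, 0.994, -0.001, 0.0]
ft_force: [-0.0, -1.0, 1.0]
grip_width: 0.502
clock: 17.08
position: [0.5733, 0.3289, 0.0311]
ee_rot: [0.107, 0.994, -0.001, 0.002]
ft_force: [-0.3, -0.5, 6.8]
grip_width: 0.15
```

```bash
python3 -m jog '[{"offset":[0,0,-0.05],"rotation":[0,0,0],"fingers":-1},{"offset":[0,0,-0.15],"rotation":[0,0,0],"fingers":-1},{"offset":[0,0,-0.25],"rotation":[0,0,0],"fingers":-1},{"offset":[0,0,-0.25],"rotation":[0,0,0],"fingers":-1},{"offset":[0,0,-0.1],"rotation":[0,0,0],"fingers":-1},{"offset":[0,0,0],"rotation":[0,0,0],"fingers":-1},{"offset":[0,0,0],"rotation":[0,0,0],"fingers":-1}]'
python3 - <<'E'
from plan import *
shot("wrist","w8.png")
go(np.array([.4715,.0482,.13]),downM(1.844))
E
```

```text
clock: 17.95
position: [0.5721, 0.3281, 0.148]
ee_rot: [0.107, 0.994, -0.002, 0.0]
ft_force: [0.2, -0.3, -2.3]
grip_width: 0.154
t 18.0 turn total(frac) [-0.0017  0.0011  0.5414] rows>= 5.821764084394397 | shift after turn (frac) [-1.6159 -1.1487  0.1187] | shift before turn [ 0.2571 -1.9654  0.1263] rows>= 4.766834618314364
```

```bash
python3 -m jog '[{"offset":[0,0,0],"rotation":[0,0,0.0773],"fingers":-1},{"offset":[0,0,0],"rotation":[0,0,0.0773],"fingers":-1},{"offset":[0,0,0],"rotation":[0,0,0.0773],"fingers":-1},{"offset":[0,0,0],"rotation":[0,0,0.0773],"fingers":-1},{"offset":[0,0,0],"rotation":[0,0,0.0773],"fingers":-1},{"offset":[0,0,0],"rotation":[0,0,0.0773],"fingers":-1},{"offset":[0,0,0],"rotation":[0,0,0.0776],"fingers":-1}]'
python3 -m jog '[{"offset":[-0.202,-0.1436,0],"rotation":[0,0,0],"fingers":-1},{"offset":[-0.202,-0.1436,0],"rotation":[0,0,0],"fingers":-1},{"offset":[-0.202,-0.1436,0],"rotation":[0,0,0],"fingers":-1},{"offset":[-0.202,-0.1436,0],"rotation":[0,0,0],"fingers":-1},{"offset":[-0.202,-0.1436,0],"rotation":[0,0,0],"fingers":-1},{"offset":[-0.202,-0.1436,0],"rotation":[0,0,0],"fingers":-1},{"offset":[-0.202,-0.1436,0],"rotation":[0,0,0],"fingers":-1},{"offset":[-0.202,-0.1436,0.05],"rotation":[0,0,0],"fingers":-1}]'
python3 -m jog '[{"offset":[0,0,0.15],"rotation":[0,0,0],"fingers":-1},{"offset":[0,0,0.15],"rotation":[0,0,0],"fingers":-1},{"offset":[0,0,0.06],"rotation":[0,0,0],"fingers":-1},{"offset":[0,0,0],"rotation":[0,0,0],"fingers":-1},{"offset":[0,0,0],"rotation":[0,0,0],"fingers":-1}]'
python3 - <<'E'
from plan import *
im=shot("wrist","w9.png")
for _ in range(3):pass
go(np.array([.4715,.0482,.086]),downM(1.844))
a=cv2.resize(im[100:300,210:420,::-1],None,fx=2.4,fy=2.4,interpolation=cv2.INTER_CUBIC)
b=cv2.resize(im[110:200,280:350,::-1],None,fx=4,fy=4,interpolation=cv2.INTER_CUBIC)
o=np.zeros((500,790,3),np.uint8); o[:a.shape[0],:a.shape[1]]=a; o[:b.shape[0],510:510+b.shape[1]]=b
cv2.imwrite("pics/w9c.png",o)
E
```

```text
clock: 18.88
position: [0.572, 0.3283, 0.1479]
ee_rot: [0.606, 0.795, -0.002, 0.001]
ft_force: [0.6, -0.5, -1.1]
grip_width: 0.149
clock: 19.88
position: [0.4712, 0.0475, 0.1419]
ee_rot: [0.604, 0.797, -0.001, 0.001]
ft_force: [0.7, 0.9, -1.4]
grip_width: 0.15
clock: 20.5
position: [0.4724, 0.0489, 0.0891]
ee_rot: [0.604, 0.797, -0.0, 0.001]
ft_force: [0.5, -0.3, -0.9]
grip_width: 0.149
t 20.55 turn total(frac) [0.0007 0.0015 0.0001] rows>= 0.017742190972554042 | shift after turn (frac) [-0.0021 -0.0076  0.0214] | shift before turn [-0.0021 -0.0077  0.0214] rows>= 0.0548121380731519
```

View pics/w9c.png

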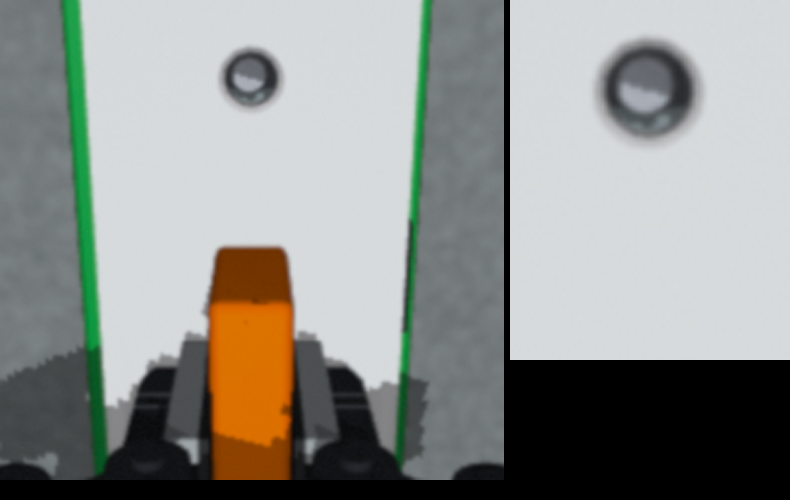

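```bash
python3 - <<'E'
from inhand import *
def at(uv,z):
    d=A@np.linalg.solve(K,[uv[0],uv[1],1]); return d/d[2]*z*1000
H=.2125
for top in (.0635,.0655):
    print("hole",at([314.5,132.75],H-top)," pin",at([313.75,130.75],H-.044))
im=cv2.imread("pics/w9.png"); g=im.min(2).astype(int)
m=(g<150).astype(np.uint8); k,l,s,ce=cv2.connectedComponentsWithStats(m[110:160,285:345]); 
for i in range(1,k):
    if 100<s[i,4]<1200: print(s[i],ce[i]+[285,110])
print(g[118:148:2,300:330:2])
E
```

```text
hole [-19.0717   0.0581 149.    ]  pin [-20.5919  -0.3033 168.5   ]
hole [-18.8157   0.0573 147.    ]  pin [-20.5919  -0.3033 168.5   ]
[ 18  10  24  25 409] [314.379 131.687]
[[214 213 213 213 213 212 207 204 207 211 213 213 214 213 213]
 [213 214 213 211 193 172 150 143 151 161 188 211 214 213 213]
 [213 213 209 179 138 105  82  72  77  94 133 173 206 213 214]
 [214 210 180 133  73  65  75  80  69  55  66 119 167 209 214]
 [214 190 141  75  72  97 100 100 100  82  52  61 136 185 213]
 [211 168 100  57  96 105 103 102 100 100  64  44  93 163 208]
 [204 158  75  68 120 111 106 103 102  99  75  45  63 150 198]
 [202 154  68  72 157 160 150 127 121 105  75  44  57 148 192]
 [204 161  75  60 149 169 168 167 166 147  70  44  62 154 195]
 [207 175 109  58  89 149 166 165 152 105  58  55  84 165 203]
 [212 188 144  86  77  83 101 105  91  94  80  80 133 180 209]
 [214 205 181 138 102  91  90  78 103 124  92 117 173 197 214]
 [214 213 201 185 151 116 115 109 113 106 133 175 194 212 214]
 [214 214 213 202 191 176 160 145 154 174 189 201 212 214 214]
 [214 213 214 213 210 200 195 193 194 198 209 214 214 214 214]]
```

```bash
python3 -m jog '[{"offset":[-0.0105,-0.0023,0],"rotation":[0,0,0],"fingers":-1},{"offset":[0,0,0.04],"rotation":[0,0,0],"fingers":-1},{"offset":[0,0,0.03],"rotation":[0,0,0],"fingers":-1},{"offset":[0,0,0],"rotation":[0,0,0],"fingers":-1},{"offset":[0,0,0],"rotation":[0,0,0],"fingers":-1}]'
python3 - <<'E'
from plan import *
im=shot("wrist","w10.png"); g=im.min(2).astype(int)
print(cur()[0],manip.get_obs()["ft_force"])
m=(g<150).astype(np.uint8); k,l,s,ce=cv2.connectedComponentsWithStats(m[110:160,285:345]); 
for i in range(1,k):
    if 100<s[i,4]<1200: print(s[i][:2]+[285,110],s[i][2:],ce[i]+[285,110])
a=cv2.resize(im[110:150,290:340,::-1],None,fx=10,fy=10,interpolation=cv2.INTER_CUBIC)
cv2.imwrite("pics/w10c.png",a)
E
```

```text
clock: 21.18
position: [0.4722, 0.0471, 0.078]
ee_rot: [0.604, 0.797, -0.001, 0.001]
ft_force: [0.2, 0.3, -1.3]
grip_width: 0.149
[0.4722 0.047  0.0781] [-0.0113 -0.3884 -1.9051]
[303 120] [ 24  25 348] [314.2213 131.9713]
```

View pics/w10c.png

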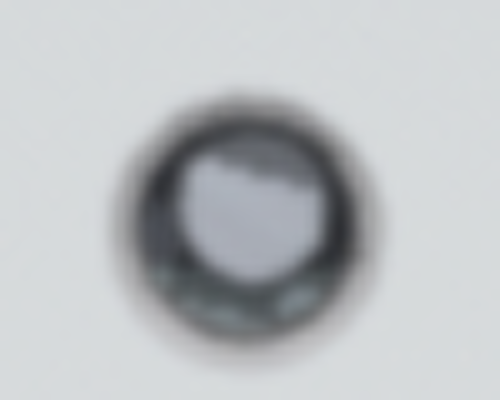

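```bash
python3 -m jog '[{"offset":[-0.003,0.0008,0],"rotation":[0,0,0],"fingers":-1},{"offset":[0,0,0.02],"rotation":[0,0,0],"fingers":-1},{"offset":[0,0,0.015],"rotation":[0,0,0],"fingers":-1},{"offset":[0,0,0],"rotation":[0,0,0],"fingers":-1}]'
python3 -m jog '[{"offset":[0,0,0.012],"rotation":[0,0,0],"fingers":-1},{"offset":[0,0,0],"rotation":[0,0,0],"fingers":-1}]'
python3 -m jog '[{"offset":[0,0,0.012],"rotation":[0,0,0],"fingers":-1},{"offset":[0,0,0],"rotation":[0,0,0],"fingers":-1}]'
```

```text
clock: 21.72
position: [0.4722, 0.0466, 0.0725]
ee_rot: [0.604, 0.797, -0.001, 0.001]
ft_force: [-0.1, 0.1, -1.0]
grip_width: 0.148
clock: 21.98
position: [0.4724, 0.0465, 0.0709]
ee_rot: [0.604, 0.797, -0.001, 0.001]
ft_force: [-0.1, -0.6, -1.2]
grip_width: 0.152
clock: 22.22
position: [0.4723, 0.0465, 0.0691]
ee_rot: [0.604, 0.797, -0.001, 0.001]
ft_force: [0.5, 0.0, -1.6]
grip_width: 0.149
```

```bash
python3 -m jog '[{"offset":[0,0,0.012],"rotation":[0,0,0],"fingers":-1},{"offset":[0,0,0.012],"rotation":[0,0,0],"fingers":-1},{"offset":[0,0,0],"rotation":[0,0,0],"fingers":-1}]'
python3 -m jog '[{"offset":[0,0,0.01],"rotation":[0,0,0],"fingers":-1},{"offset":[0,0,0],"rotation":[0,0,0],"fingers":-1}]'
python3 -m jog '[{"offset":[0,0,0.008],"rotation":[0,0,0],"fingers":-1},{"offset":[0,0,0],"rotation":[0,0,0],"fingers":-1}]'
```

```text
clock: 22.6
position: [0.4723, 0.0466, 0.0654]
ee_rot: [0.604, 0.797, -0.001, 0.001]
ft_force: [-0.4, -0.2, -1.1]
grip_width: 0.153
clock: 22.85
position: [0.4723, 0.0465, 0.064]
ee_rot: [0.604, 0.797, -0.001, 0.001]
ft_force: [0.2, -0.0, -2.3]
grip_width: 0.152
clock: 23.1
position: [0.4724, 0.0465, 0.0628]
ee_rot: [0.604, 0.797, -0.001, 0.001]
ft_force: [-0.8, 0.2, -2.1]
grip_width: 0.149
```

```bash
python3 -m jog '[{"offset":[0,0,0.006],"rotation":[0,0,0],"fingers":-1},{"offset":[0,0,0],"rotation":[0,0,0],"fingers":-1}]'
python3 -m jog '[{"offset":[0,0,0.005],"rotation":[0,0,0],"fingers":-1},{"offset":[0,0,0],"rotation":[0,0,0],"fingers":-1}]'
python3 -m jog '[{"offset":[0,0,0.005],"rotation":[0,0,0],"fingers":-1},{"offset":[0,0,0],"rotation":[0,0,0],"fingers":-1}]'
```

```text
clock: 23.35
position: [0.4724, 0.0466, 0.062]
ee_rot: [0.604, 0.797, -0.001, 0.001]
ft_force: [0.9, 0.9, -1.7]
grip_width: 0.15
clock: 23.6
position: [0.4725, 0.0466, 0.0619]
ee_rot: [0.604, 0.797, -0.001, 0.001]
ft_force: [-5.0, -1.2, 11.2]
grip_width: 0.15
clock: 23.85
position: [0.4725, 0.0466, 0.0619]
ee_rot: [0.604, 0.797, -0.001, 0.002]
ft_force: [-11.4, -2.6, 25.2]
grip_width: 0.147
```

```bash
python3 -m jog '[{"offset":[0,0,-0.008],"rotation":[0,0,0],"fingers":-1},{"offset":[0,0,0],"rotation":[0,0,0],"fingers":0},{"offset":[0,0,0],"rotation":[0,0,0],"fingers":0},{"offset":[0,0,0],"rotation":[0,0,0],"fingers":0},{"offset":[0,0,0],"rotation":[0,0,0],"fingers":0}]'
python3 -m jog '[{"offset":[0,0,-0.05],"rotation":[0,0,0],"fingers":0},{"offset":[0,0,-0.15],"rotation":[0,0,0],"fingers":0},{"offset":[0,0,-0.2],"rotation":[0,0,0],"fingers":0},{"offset":[-0.15,0,-0.2],"rotation":[0,0,0],"fingers":0},{"offset":[-0.15,0,0],"rotation":[0,0,0],"fingers":0},{"offset":[-0.1,0,0],"rotation":[0,0,0],"fingers":0},{"offset":[0,0,0],"rotation":[0,0,0],"fingers":0},{"offset":[0,0,0],"rotation":[0,0,0],"fingers":0}]'
python3 - <<'E'
from plan import *
im=shot("wrist","w11.png")[:,:,::-1]; t=shot("top","top2.png")[:,:,::-1]; s=shot("scene","s2.png")[:,:,::-1]
o=np.zeros((600,800,3),np.uint8)
a=cv2.resize(im[0:280,200:440],None,fx=1.6,fy=1.6); o[:a.shape[0],:a.shape[1]]=a
b=cv2.resize(s[185:265,350:440],None,fx=4.4,fy=4.4,interpolation=cv2.INTER_CUBIC); o[:b.shape[0],400:400+b.shape[1]]=b
d=cv2.resize(t[145:270,140:540],None,fx=1,fy=1); o[450:575,:400]=d
cv2.imwrite("pics/fin.png",o)
E
```

```text
clock: 24.48
position: [0.4724, 0.0466, 0.0616]
ee_rot: [0.604, 0.797, -0.001, 0.001]
ft_force: [-0.0, 0.3, -0.2]
grip_width: 0.498
clock: 25.48
position: [0.4881, -0.01, 0.1516]
ee_rot: [0.604, 0.797, -0.001, 0.001]
ft_force: [0.2, 1.0, 0.3]
grip_width: 0.5
```

View pics/fin.png

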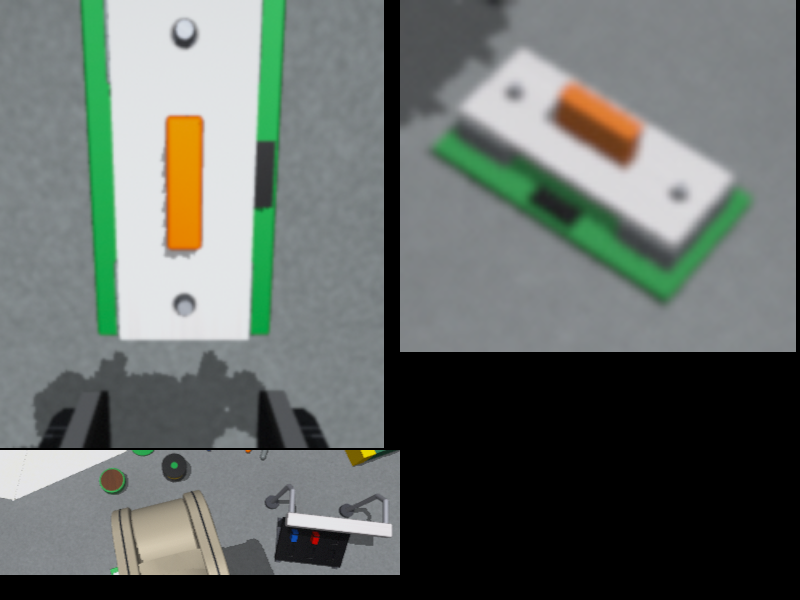

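The last picture shows a pin in each hole, with the cover level and flush. Blue, red, tin and spool are where they were, and the gripper is clear.

```bash
python3 - <<'E'
from workcell import manip
print(manip.hand_in(), manip.get_obs()["clock"])
E
```

```text
the job is handed in; nothing more can be done
the job is handed in; nothing more can be done
```

I moved the yellow capacitor into the nest and put the cover on the fixture over both pins. I then handed the job in at about 25.6 s of the 72 s; the hand-in gives no verdict.

- **Capacitor:** I gripped it with the tool tilted square to the slope and set it in the nest. It touched down at the height expected for the nest floor and I let it go. The wrist picture afterwards showed it upright and centred in the nest.
- **Cover:** The camera put the pins about 0.6 mm off centre in x, so I lined up on one of them by looking down through its hole. The cover went down with no force until it touched at flush height, where I pressed to about 28 N against the 90 N limit. After release, the last pictures show a pin in each hole and the cover level on both shoulders.
- **Other parts:** Blue, red, tin and spool look unmoved in the last top view; I checked that by eye and did not measure it.
- **Disagreements:** Outlining the tray's corners put it 5–6 mm lower in x than the capacitors did, so I used the capacitors. The wrist camera's sideways calibration was about 1.5 mm off, which I avoided by measuring part and target in the same pictures. No checks failed.

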